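Clear the drip rest and set the toothbrush case to dry

ROBOT

A 7-joint arm with a two-finger parallel gripper is mounted at the origin on the work surface. World frame = base frame: x ahead of the robot, y to its left, z up, the work surface at z = 0. Lengths are in m, angles in rad, forces in N, time in s.
With the tool pointing down it reaches from about 0.425 to 0.95 m from the base axis. Payload 4.7 kg.
Tool frame: the origin (TCP) lies midway between the tips of the shut fingers; the grasp point (between the pads) lies behind it (env.grip_depth is the z of the grasp point in the tool frame, in m); z points along the fingers, y is the line along which they close (so a half turn about z gives the same grasp; the last joint's range is limited). The gripper opens to 85 mm and grips with 20 to 120 N. Pads are 22 mm wide; open, the fingers measure 114 mm over their backs; the gripper's body (76 mm by 85 mm) begins 54 mm behind the grasp point. The pads swing forward as they close: fully open they stand 13 mm farther back than shut.
Start: joints at [1.135, 0.469, -0.049, 1.532, 0.024, 1.141, -0.082], TCP at [0.267, -0.62, 0.2] pointing down, gripper open.
Joint ranges: [-2.59, 2.59], [-0.33, 1.99], [-1.39, 1.29], [0.1, 2.45], [-1.04, 4.18], [0.21, 1.99], [-2.66, 2.66]. Speed limits (rad/s): [2.57, 2.57, 3.14, 3.14, 3.14, 3.14, 3.14].

INTERFACE

Orientations are given as a unit quaternion [x, y, z, w].
In Python, from bench import env, cams, finder gives the robot as it stands.
- The arm moves only by the shell command python3 -m crank 'ROWS' [FORCE]. ROWS is JSON, a list of rows, each an object with "delta_rot": the turn, a rotation vector about the tool's x, y, z in degrees, a list of three; "offset": the shift along the tool's x, y, z in mm, a list of three; "fingers": the closure, from -1 (fully open) to 1 (shut). In form: [{"delta_rot": [rx, ry, rz], "offset": [dx, dy, dz], "fingers": fingers}, ...]. A call has 1 to 10 rows; each row is the pose to reach, as a shift and turn from the pose commanded when the call began, along the tool's axes at that moment; what a row does not reach only later rows make up. A row lasts 1/8 s, in which the tool goes at most 62.5 mm and 10.7 degrees, less where a joint would pass 70% of its speed; a pose out of reach is approached as far as the arm can. A call with a gripper value outside its range is refused whole. The fingers move at their own pace and stop on an object; FORCE is the grip in N (left out, the last holds). Time passes only in rows, so rows that repeat a pose let the fingers close. It gives the time, the measured TCP pose, the force, the opening and the grip force at its end, in the units of the state.
- env.sense(): the state, without advancing time (a new reading comes with each control period).
- cams.grab_frame(name): name is "side" or "top" or "wrist"; returns (picture, depth): 400x640x3 uint8, red, green, blue; 400x640 float32, m along the optical axis (not along the pixel's ray), 0 where there is no reading.
- cams.camera_info(name): a dict with "fx", "fy", "cx", "cy" (pixels), "R" (3x3) and "t" (3): a world point X has camera coordinates R X + t; the wrist camera has in their place "mount" (4x4, takes a point from camera to tool coordinates, whose origin is the TCP and whose axes are the flange's). Camera axes: x right, y down, z forward; pixel columns grow to the right and rows downward; lengths in m; the calibration is good to about 2 mm. The wrist camera is an equidistant fisheye: a pixel r from the principal point sees the ray r / f radians off the axis. A picture is of the moment at which its call begins: read the wrist's pose just before it. camera_info takes no time and is no camera call.
- env.close_job(): hands the job in; it is judged then, once.
Trained networks look in the newest picture that a camera, given by its name, has taken for a name from the list of things; names that differ only in an ending like _2 or _b are one class to them, and where a whole thing is asked for, a point or a joint stands for the part that bears it (a point fixed in the world has none). Each returns a list of dicts, best first, with "p" (0 to 1); they miss things now and then, are a little off and sometimes report something else, mostly with a low value. They report only what shows in the picture. A call takes as long as a camera call. They do not tell look-alikes from the thing itself.
- finder.silhouettes(camera, label): "pixels" (400x640 bool, what is visible of it) and "bbox" ([left, top, right, bottom] in pixels, round what is visible of it).
- finder.spot_point(camera, label): "location" ([column, row] in pixels: a listed point, or the origin of a listed thing).
The state is a dict: "clock": time; "joint_positions": joint angles; "joint_velocities": joint speeds; "joint_torque": joint torques, N m; "tcp_pos": TCP position; "ee_rot": TCP orientation; "wrist_force": force on the tool from outside, world axes, zero at the start; "moment": the same for the moment, N m; "opening": finger opening in m; "finger_force": force on a finger pad.
Only numpy, scipy, OpenCV 4.12 (cv2) and the standard library are available. Lean on these libraries where they do the work, as an engineer would, in place of code of your own. Each camera call takes 0.05 s, during which the arm holds its last target. There are 200 camera calls.

TASK

Somebody left the hairbrush on the sloped drip rest that belongs to the toothbrush case. First move the brush to the raised perch: lay it bristles up and lengthwise along the narrow beam, balanced over the middle, then lay the grey case flat along the sloping rail, black vented end down against the blue stop, so that it can drain. Set both down without dropping them, and leave everything else on the ledge standing where it is.

Things in the scene. Friction and masses are not known exactly. Their poses are not given: they have to be found in the camera images.
- rest: Sloped drip rest, fixed: white base plate 140 x 70 x 12 mm with two thin steel posts 12 mm wide carrying the sloping rail. Origin: centre of the base's underside, on the ledge. Its x axis points level in the uphill direction of the rail, z up.
- rail: The narrow wooden rail of the drip rest, 170 mm long, 18 mm wide, 10 mm thick, sloping at 35 degrees. Origin: centre of its top surface, 90 mm above the ledge. x runs uphill along the rail, y across it, z is square to its top surface. At its lower end is a blue stop 44 mm wide, 16 mm higher than the rail's top; the stop's face is at x = -0.085.
- perch: Raised perch, fixed: white base plate 110 x 60 x 12 mm, two posts 12 mm wide and a level dark wooden beam 120 mm long, 18 mm wide, 10 mm thick, whose top is 95 mm above the ledge. Origin: centre of the base's underside; x runs along the beam, z up.
- perch_top (a point): Centre of the top surface of the perch's beam; axes as the perch's.
- brush: Wooden hairbrush 169 mm long, about 90 g. Origin: on its flat back, at the neck, close to its balance point; x towards the head, z to the bristle side. Handle: x -0.095 to 0, 28 mm wide, 16 mm thick. Head: x 0 to 0.074, 48 mm wide, 14 mm thick, bristles up to z = 0.029. At the start it lies back down on the sloping rail, handle end against the stop.
- case: Grey plastic toothbrush case with snap hinge, 190 x 38 x 24 mm (x, y, z), about 80 g, shut, lying flat on the ledge. Origin: centre of its underside. The black vented end is at x = -0.095; z up.
- case_vent (a point): Centre of the face of the case's black vented end, 12 mm above its underside; axes as the case's.
- owl_dish: White and blue ceramic owl-shaped soap dish, 114 x 100 x 66 mm high, bystander. Origin under the bowl's centre.
- cologne: Glass cologne bottle with black twist cap, 54 x 30 x 80 mm high, bystander beside the case. Origin under its centre.
- clipper: Chrome nail clipper 80 x 14 x 15 mm, bystander lying beside the case. Origin under its centre, x along it.
- tumbler: Blue ceramic tumbler, 70 mm across and 95 mm high, bystander. Origin under its centre.
- cream_jar: Green glass cream jar, 64 mm across and 60 mm high, bystander. Origin under its centre.
- shampoo: Yellow shampoo bottle, 60 mm across and 165 mm high, bystander. Origin under its centre.
- comb: Red comb 30 x 150 x 6 mm lying flat, bystander. Origin under its centre, y along it.
Things that resemble listed ones, but are neither listed nor needed, are in the scene too. Leave any red or yellow look-alike of the case alone. What is shaped like the brush but red is not meant.

How it is judged:
On the way, in this order (a step that is already met when the one before it is completed fails the run):
1. the hairbrush lies bristles up along the perch's beam, released and at rest (x of brush in the frame of perch_top between -0.04 and 0.04 m and y of brush in the frame of perch_top between -0.013 and 0.013 m and z of brush in the frame of perch_top between -0.004 and 0.006 m and angle between brush's own z axis and vertical below 0.12 rad and angle between the x axis of brush and the x axis of perch, either way round below 0.3 rad and contact force between brush and perch above 0.1 N and contact force between the fingers and brush below 0.1 N and linear speed of brush below 0.03 m/s and angular speed of brush below 0.3 rad/s), for 0.2 s.
2. the case lies on the sloping rail, vented end at the stop, released and at rest (x of case_vent in the frame of rail between -0.09 and -0.075 m and y of case in the frame of rail between -0.011 and 0.011 m and z of case in the frame of rail between -0.004 and 0.006 m and angle between the z axis of case and the z axis of rail, either way round below 0.1 rad and angle between the x axis of case and the x axis of rail, either way round below 0.2 rad and z of case_vent in the frame of rail above 0 m and contact force between case and rest above 0.1 N and contact force between the fingers and case below 0.1 N and linear speed of case below 0.03 m/s and angular speed of case below 0.3 rad/s), for 0.2 s.
At the end, for the whole second after the job is handed in: Brush bristles up on the beam: level within 7 deg, lengthwise within 17 deg, neck within 40 mm of the middle along and 13 mm across. Case flat on the rail within 6 deg, lengthwise within 11 deg, within 11 mm of its centre line, vented end within 10 mm of the stop. Both released, at rest (all of step 1 and all of step 2); the robot touches nothing.
It fails at once if a bystander (owl dish, cologne, clipper, tumbler, cream jar, shampoo, comb) is pushed more than 30 mm (distance of any of owl_dish, cologne, clipper, tumbler, cream_jar, shampoo, comb from where it was at the start of the episode above 0.03 m).
It fails at once if a bystander is knocked over (tilted more than 0.4 rad) (angle between any of owl_dish, cologne, tumbler, cream_jar, shampoo's own z axis and vertical above 0.4 rad).
It fails at once if the brush is dropped or thrown (faster than 0.5 m/s while the fingers are not on it) (contact force between the fingers and brush below 0.05 N and linear speed of brush above 0.5 m/s).
It fails at once if the case is dropped or thrown (faster than 0.5 m/s while the fingers are not on it) (contact force between the fingers and case below 0.05 N and linear speed of case above 0.5 m/s).
It also fails if it takes over 58 s, if anything falls off the work surface, if the arm or the gripper's body presses on something with over 40 N, if the wrist force passes 120 N, or if a joint passes its speed limit or range.

## Working session

There is one attempt and no reset: what is moved stays moved. The work goes in short steps, Python scripts to look and compute and a shell command to move; the robot and the scene stay as the last step left them, time stands still between calls to the robot, and variables do not carry over. Pictures are saved under pics/ and viewed, at most 10 in all, crops included, and the job is handed in when it is done.

```bash
ls; mkdir -p pics; python3 - <<'E'
from bench import env,cams,finder
import cv2,numpy as np
s=env.sense();print({k:np.round(v,3) for k,v in s.items()},env.grip_depth)
a=[]
for c in("side","top"):
    p,d=cams.grab_frame(c);i=cams.camera_info(c);print(c,{k:np.round(v,3).tolist() for k,v in i.items()})
    cv2.imwrite(f"pics/{c}0.png",p[:,:,::-1])
    np.savez(f"{c}0.npz",p=p,d=d)
    for l in("brush","case","rest","rail","perch","perch_top","case_vent"):
        print(c,l,[(np.round(o["location"]).tolist(),round(o["p"],2)) for o in finder.spot_point(c,l)][:4])
print(np.round(cams.camera_info("wrist")["mount"],3))
E
```

```text
pics
{'clock': np.float64(0.0), 'joint_positions': array([ 1.135,  0.47 , -0.049,  1.534,  0.024,  1.141, -0.082]), 'joint_velocities': array([-0.   , -0.001, -0.001,  0.002, -0.003,  0.001, -0.   ]), 'joint_torque': array([-0.0000e+00, -5.1030e+01, -4.7000e-02, -2.3772e+01,  1.1000e-02,
        7.0000e-03,  0.0000e+00]), 'tcp_pos': array([ 0.267, -0.619,  0.199]), 'ee_rot': array([ 0.979,  0.202, -0.   , -0.001]), 'wrist_force': array([ 0.071,  0.392, -0.15 ]), 'moment': array([-0.032,  0.012, -0.02 ]), 'finger_force': np.float64(0.0), 'opening': np.float64(0.086)} -0.0187
side {'fx': 491.21, 'fy': 491.21, 'cx': 318.996, 'cy': 202.414, 'R': [[0.993, -0.118, 0.006], [-0.06, -0.542, -0.839], [0.103, 0.832, -0.545]], 't': [-0.517, 0.084, 1.318]}
side brush [([297.0, 193.0], 0.77), ([251.0, 160.0], 0.68)]
side case [([346.0, 293.0], 0.81), ([226.0, 330.0], 0.77), ([450.0, 313.0], 0.65)]
side rest [([307.0, 220.0], 0.93)]
side rail [([309.0, 193.0], 0.65)]
side perch [([399.0, 217.0], 0.61), ([318.0, 167.0], 0.57)]
side perch_top [([322.0, 140.0], 0.75)]
side case_vent [([411.0, 284.0], 0.86), ([254.0, 352.0], 0.85), ([382.0, 283.0], 0.56), ([371.0, 324.0], 0.49)]
top {'fx': 472.755, 'fy': 472.755, 'cx': 320.767, 'cy': 198.968, 'R': [[0.024, -1.0, -0.002], [-0.983, -0.023, -0.184], [0.184, 0.006, -0.983]], 't': [0.005, 0.535, 1.285]}
top brush [([325.0, 218.0], 0.88), ([192.0, 264.0], 0.81)]
top case [([451.0, 129.0], 0.77), ([426.0, 205.0], 0.67), ([455.0, 292.0], 0.58)]
top rest [([324.0, 219.0], 0.91)]
top rail []
top perch [([388.0, 136.0], 0.21)]
top perch_top [([215.0, 187.0], 0.57)]
top case_vent [([429.0, 149.0], 0.76), ([487.0, 271.0], 0.69), ([416.0, 170.0], 0.6)]
[[-0.    -0.954 -0.3    0.076]
 [ 1.    -0.     0.    -0.001]
 [-0.    -0.3    0.954 -0.173]
 [ 0.     0.     0.     1.   ]]
```

View pics/side0.png

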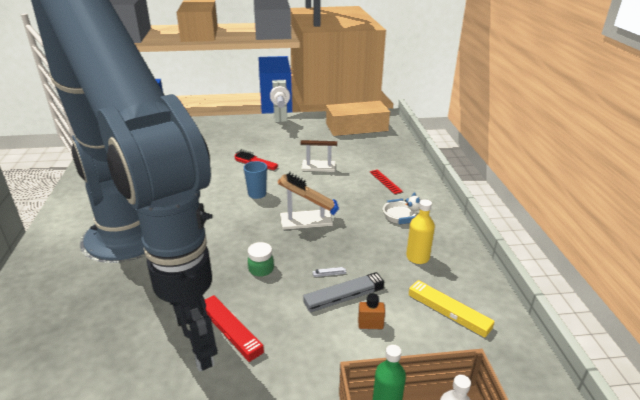

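View pics/top0.png

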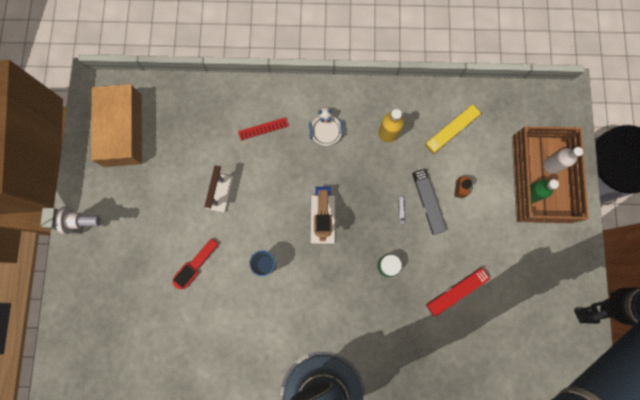

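The side view shows the brush on the rest at (300,190), head uphill towards the robot and stop at (335,208). The grey case is at (345,291) with its vent at (378,282), and the perch beam at (318,143).
Could be mistaken for the case: red (232,327) and yellow (450,307) in side, top (458,291) and (453,128). For the brush: red one at side (256,160), top (195,264). I choose the grey case, top (428,202), and the wooden brush, top (323,215).

```bash
cat > h.py <<'E'
import numpy as np,cv2
from bench import env,cams,finder
def world(c,d,m):
    i=cams.camera_info(c);v,u=np.nonzero(m&(d>0));z=d[v,u]
    P=np.c_[(u-i["cx"])/i["fx"]*z,(v-i["cy"])/i["fy"]*z,z]
    return (P-np.array(i["t"]))@np.array(i["R"])
def pca(P):
    c=P.mean(0);w,V=np.linalg.eigh(np.cov((P-c).T));return c,V[:,::-1].T,np.sqrt(w[::-1])
E
python3 - <<'E'
from h import *
np.set_printoptions(precision=4,suppress=True)
ims=[]
for c in("side","top"):
    p,d=cams.grab_frame(c)
    for l in("brush","case","rest","perch","clipper","cologne","owl_dish","tumbler","shampoo","cream_jar"):
        for o in finder.silhouettes(c,l)[:3]:
            m=np.array(o["pixels"]);mm=cv2.erode(m.astype(np.uint8),np.ones((2,2)))>0
            P=world(c,d,mm)
            if len(P)<10: continue
            print(c,l,round(o["p"],2),np.round(o["bbox"]).tolist(),"rgb",np.median(p[mm],0),"med",np.median(P,0),"lo",np.percentile(P,3,0),"hi",np.percentile(P,97,0))
            if l in("brush","case"): print("   pca",*pca(P))
    if c=="side": ims.append(cv2.resize(p[165:315,250:410],(640,600),interpolation=cv2.INTER_CUBIC)) 
cv2.imwrite("pics/crop1.png",ims[0][:,:,::-1])
E
```

```text
side brush 0.89 [235.0, 150.0, 276.0, 172.0] rgb [156.  39.  38.] med [0.3252 0.37   0.0141] lo [0.2844 0.3085 0.003 ] hi [0.4128 0.4008 0.025 ]
   pca [0.341  0.3596 0.0136] [[-0.8292  0.5579  0.0341]
 [ 0.5451  0.7937  0.2701]
 [-0.1237 -0.2425  0.9622]] [0.0521 0.0093 0.0048]
side brush 0.74 [278.0, 173.0, 336.0, 206.0] rgb [162. 127.  91.] med [ 0.4736 -0.0036  0.1138] lo [ 0.4272 -0.0171  0.0534] hi [0.5511 0.0184 0.1459]
   pca [0.4807 0.0003 0.1073] [[-0.7473 -0.2127  0.6295]
 [-0.3531  0.9297 -0.1051]
 [-0.5628 -0.3008 -0.7699]] [0.0473 0.0297 0.0078]
side case 0.84 [302.0, 268.0, 385.0, 312.0] rgb [145. 147. 148.] med [ 0.5378 -0.3075  0.0225] lo [ 0.4546 -0.3403  0.0026] hi [ 0.6272 -0.2703  0.0261]
   pca [ 0.5388 -0.3072  0.0193] [[-0.9563 -0.2923 -0.0029]
 [-0.2669  0.8691  0.4164]
 [ 0.1192 -0.399   0.9092]] [0.0556 0.0117 0.0056]
side case 0.8 [408.0, 278.0, 494.0, 337.0] rgb [250. 234.  82.] med [ 0.7646 -0.3854  0.0228] lo [ 0.6983 -0.4497  0.0038] hi [ 0.8262 -0.3119  0.0266]
   pca [ 0.7633 -0.3837  0.0198] [[-0.6646  0.7472  0.0067]
 [ 0.7002  0.6197  0.3546]
 [-0
[... 3976 characters left out ...]
1. 40.] med [ 0.5781 -0.3812  0.0533] lo [ 0.5585 -0.4011  0.0092] hi [ 0.6068 -0.3701  0.0828]
top owl_dish 0.83 [309.0, 107.0, 344.0, 146.0] rgb [191. 180. 168.] med [0.7581 0.0068 0.0121] lo [ 0.7122 -0.0366  0.0036] hi [0.7966 0.0485 0.058 ]
top tumbler 0.59 [248.0, 251.0, 277.0, 273.0] rgb [58. 72. 89.] med [0.3537 0.1778 0.0216] lo [0.3213 0.1403 0.0009] hi [0.3801 0.1997 0.0968]
top shampoo 0.59 [378.0, 112.0, 402.0, 144.0] rgb [162. 132.  56.] med [ 0.7359 -0.1725  0.1089] lo [ 0.7219 -0.2003  0.0133] hi [ 0.7595 -0.1498  0.1665]
top cream_jar 0.85 [378.0, 253.0, 401.0, 276.0] rgb [218. 215. 207.] med [ 0.3544 -0.1734  0.06  ] lo [ 0.3304 -0.1979  0.0345] hi [ 0.3788 -0.1501  0.0652]
```

View pics/crop1.png

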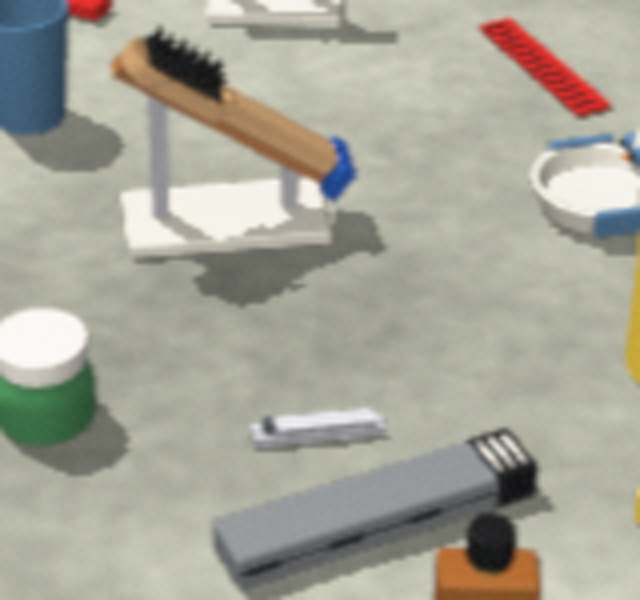

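Crop confirms it: the brush on the rest is wooden with black bristles up, its handle at the blue stop. The case is grey with the black vent at its far end. Now exact fits.

```bash
cat >> h.py <<'E'
def rect(P):
    (cx,cy),(w,h),a=cv2.minAreaRect((P[:,:2]*1000).astype(np.float32))
    if w<h:w,h,a=h,w,a+90
    return f"c({cx:.1f},{cy:.1f}) {w:.0f}x{h:.0f} ang {(a+90)%180-90:.1f} n{len(P)} z{1000*np.median(P[:,2]):.1f}"
E
python3 - <<'E'
from h import *
full=np.ones((400,640),bool)
for c in("side","top"):
    f=np.load(c+"0.npz");p,d=f["p"].astype(int),f["d"]
    W=np.full((400,640,3),9.);W[d>0]=world(c,d,full)
    x,y,z=W[...,0],W[...,1],W[...,2]
    r,g,b=p[...,0],p[...,1],p[...,2]
    box=lambda x0,x1,y0,y1,z0,z1:(x>x0)&(x<x1)&(y>y0)&(y<y1)&(z>z0)&(z<z1)
    print(c,"perchtop",rect(W[box(.45,.68,.24,.37,.085,.105)]))
    print(c,"perchbase",rect(W[box(.45,.68,.24,.37,.006,.018)&(r+g+b>300)]))
    print(c,"restbase",rect(W[box(.39,.61,-.06,.08,.007,.018)]))
    print(c,"stop",rect(W[box(.5,.64,-.06,.08,.02,.1)&(b>r+30)]),np.round(np.ptp(W[box(.5,.64,-.06,.08,.02,.1)&(b>r+30)],axis=0),3))
    print(c,"case",rect(W[box(.4,.66,-.36,-.23,.019,.03)]))
    m=box(.38,.6,-.06,.08,.05,.2)&(r>b+25)
    print(c,"wood",rect(W[m]))
    m=box(.38,.6,-.06,.08,.1,.2)&(r+g+b<120)
    print(c,"bristle",rect(W[m]))
    # cross sections of brush along x
    m=box(.38,.6,-.06,.08,.03,.2)&~(b>r+20)
    for x0 in np.arange(.40,.58,.02):
        k=m&(x>x0)&(x<x0+.02)
        if k.sum()>5:print("  %.2f n%d y %.4f..%.4f zmax %.4f"%(x0+.01,k.sum(),*np.percentile(y[k],[3,97]),np.percentile(z[k],90)))
E
```

```text
side perchtop c(554.0,311.9) 118x30 ang -11.3 n173 z92.2
side perchbase c(553.4,310.2) 109x71 ang -8.4 n290 z10.6
side restbase c(484.2,6.6) 140x76 ang 1.0 n697 z11.1
side stop c(561.1,6.9) 46x22 ang -88.7 n68 z46.8 [0.022 0.046 0.022]
side case c(542.4,-297.8) 192x42 ang 17.9 n1052 z23.6
side wood c(484.8,0.5) 151x46 ang -1.3 n572 z96.0
side bristle c(459.0,5.0) 44x33 ang 10.0 n103 z133.0
  0.41 n29 y -0.0046..0.0162 zmax 0.1386
  0.43 n174 y -0.0160..0.0197 zmax 0.1456
  0.45 n183 y -0.0176..0.0202 zmax 0.1455
  0.47 n134 y -0.0174..0.0227 zmax 0.1320
  0.49 n96 y -0.0095..0.0162 zmax 0.1079
  0.51 n94 y -0.0072..0.0163 zmax 0.0937
  0.53 n113 y -0.0058..0.0161 zmax 0.0797
  0.55 n77 y -0.0071..0.0195 zmax 0.0653
top perchtop c(557.0,316.5) 119x20 ang -9.5 n310 z95.0
top perchbase c(562.7,301.9) 226x127 ang -2.3 n514 z11.9
top restbase c(495.0,7.0) 194x127 ang -1.6 n548 z12.1
top stop c(562.1,13.4) 44x18 ang -83.4 n66 z52.1 [0.02  0.042 0.026]
top case c(543.5,-292.5) 190x41 ang 17.6 n828 z24.2
top wood c(486.1,11.4) 146x45 ang 1.9 n432 z108.4
top bristle c(457.3,9.4) 38x26 ang 1.7 n114 z137.4
  0.41 n22 y 0.0033..0.0189 zmax 0.1420
  0.43 n122 y -0.0093..0.0307 zmax 0.1483
  0.45 n130 y -0.0117..0.0327 zmax 0.1485
  0.47 n121 y -0.0116..0.0336 zmax 0.1350
  0.49 n70 y -0.0058..0.0284 zmax 0.1249
  0.51 n64 y -0.0004..0.0241 zmax 0.0996
  0.53 n64 y -0.0002..0.0248 zmax 0.0849
  0.55 n62 y -0.0005..0.0254 zmax 0.0723
  0.57 n11 y -0.0001..0.0345 zmax 0.0516
```

The two cameras differ by about 6 mm in y, so I'll average them. Compute the approach to the brush.

```bash
cat >> h.py <<'E'
from scipy.spatial.transform import Rotation as Ro
def goal(yaw,tilt):  # tool x horizontally at yaw, z down, then tilt about tool y
    return Ro.from_euler("z",yaw,degrees=True)*Ro.from_euler("x",180,degrees=True)*Ro.from_euler("y",tilt,degrees=True)
def rel(p,R,base=None):
    s=env.sense();p0,R0=base or (np.array(s["tcp_pos"]),Ro.from_quat(s["ee_rot"]))
    rv=(R0.inv()*R).as_rotvec(degrees=True)
    print("delta_rot",np.round(rv,1).tolist(),"offset",np.round(R0.inv().apply(np.array(p)-p0)*1000,1).tolist())
def tcp(g,R,back=0): return np.array(g)+R.apply([0,0,.0187-back])
E
python3 - <<'E'
from h import *
g=[.4966,.0098,.092]
R=goal(181.2,17)
rel([.45,-.25,.25],goal(181.2,0))
rel(tcp(g,R,.1),R)
rel(tcp(g,R),R)
E
```

```text
delta_rot [0.0, 0.0, -157.9] offset [314.3, -267.4, -50.2]
delta_rot [23.4, 4.6, -156.3] offset [481.9, -478.6, 30.1]
delta_rot [23.4, 4.6, -156.3] offset [454.8, -489.6, 125.7]
```

```bash
python3 -m crank '[{"delta_rot":[0,0,-10],"offset":[30,-25,-60],"fingers":-0.4},{"delta_rot":[0,0,-158],"offset":[480,-478,-60],"fingers":-0.4},{"delta_rot":[0,0,-158],"offset":[480,-478,-60],"fingers":-0.4},{"delta_rot":[0,0,-158],"offset":[480,-478,-60],"fingers":-0.4},{"delta_rot":[0,0,-158],"offset":[480,-478,-60],"fingers":-0.4},{"delta_rot":[0,0,-158],"offset":[480,-478,-60],"fingers":-0.4},{"delta_rot":[0,0,-158],"offset":[480,-478,-60],"fingers":-0.4},{"delta_rot":[0,0,-158],"offset":[480,-478,-60],"fingers":-0.4},{"delta_rot":[0,0,-158],"offset":[480,-478,-60],"fingers":-0.4},{"delta_rot":[0,0,-158],"offset":[480,-478,-60],"fingers":-0.4}]' 60
python3 - <<'E'
from h import *
print(env.sense()["joint_positions"])
rel([.49,.01,.26],goal(181.2,0))
E
```

```text
clock: 3.15
tcp_pos: [0.4896, -0.0646, 0.2594]
ee_rot: [0.42, 0.907, -0.0, 0.001]
wrist_force: [1.0, -1.0, 0.1]
opening: 0.0594
finger_force: 0.0
[ 0.63877875  0.17397538 -0.66892863  1.84379173  0.11826785  1.16206954
  0.63386237]
delta_rot [-0.0, 0.1, -50.9] offset [56.7, 48.6, -0.7]
```

```bash
python3 -m crank '[{"delta_rot":[0,0,-51],"offset":[57,49,0],"fingers":-0.4},{"delta_rot":[0,0,-51],"offset":[57,49,0],"fingers":-0.4},{"delta_rot":[0,0,-51],"offset":[57,49,0],"fingers":-0.4},{"delta_rot":[0,0,-51],"offset":[57,49,0],"fingers":-0.4},{"delta_rot":[0,0,-51],"offset":[57,49,0],"fingers":-0.4},{"delta_rot":[0,0,-51],"offset":[57,49,0],"fingers":-0.4}]'
python3 - <<'E'
from h import *
print(env.sense()["joint_positions"])
s=env.sense();p,d=cams.grab_frame("wrist");cv2.imwrite("pics/w1.png",p[:,:,::-1]);np.savez("w1.npz",p=p,d=d,t=s["tcp_pos"],q=s["ee_rot"])
i=cams.camera_info("wrist");print({k:np.round(v,2) for k,v in i.items() if k!="mount"})
R=goal(181.2,17);g=[.4966,.0098,.092]
rel(tcp(g,R,.08),R);rel(tcp(g,R),R)
E
```

```text
clock: 3.9
tcp_pos: [0.49, 0.0087, 0.259]
ee_rot: [-0.008, 1.0, -0.0, 0.0]
wrist_force: [0.3, 0.9, -0.1]
opening: 0.0598
finger_force: 0.0
[ 0.63418141  0.19621518 -0.83883425  1.84508519  0.15836741  1.16874745
  1.32890618]
{'fx': np.float64(309.71), 'fy': np.float64(309.71), 'cx': np.float64(316.4), 'cy': np.float64(201.58)}
delta_rot [0.0, 17.0, -0.4] offset [-24.5, 1.1, 108.3]
delta_rot [0.0, 17.0, -0.4] offset [-1.1, 1.0, 184.8]
```

View pics/w1.png

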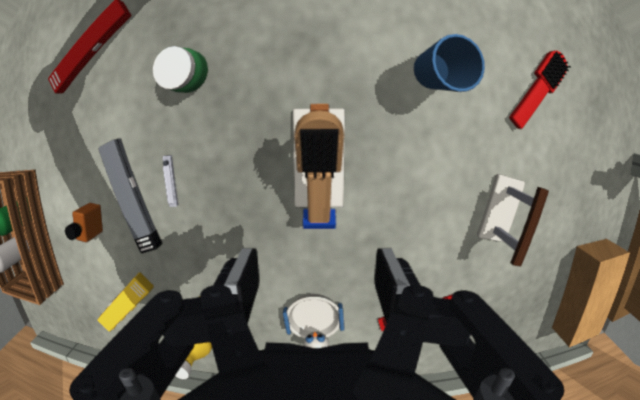

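The wrist view shows the brush at (320,165), centred between the fingers (col 318), with the blue stop at (319,218) and the perch beam at (530,226). Measuring from this view too.

```bash
cat >> h.py <<'E'
def wworld(d,t,q):
    i=cams.camera_info("wrist");v,u=np.mgrid[:400,:640]
    a,b=(u-i["cx"])/i["fx"],(v-i["cy"])/i["fy"];th=np.hypot(a,b)+1e-9
    k=np.tan(np.minimum(th,1.5))/th
    P=np.stack([a*k*d,b*k*d,d],-1)@np.array(i["mount"])[:3,:3].T+np.array(i["mount"])[:3,3]
    W=Ro.from_quat(q).apply(P.reshape(-1,3)).reshape(400,640,3)+t
    W[d<=0]=9;return W
E
python3 - <<'E'
from h import *
f=np.load("w1.npz");p,d=f["p"].astype(int),f["d"];W=wworld(d,f["t"],f["q"])
x,y,z=np.moveaxis(W,2,0);r,g,b=np.moveaxis(p,2,0)
box=lambda x0,x1,y0,y1,z0,z1:(x>x0)&(x<x1)&(y>y0)&(y<y1)&(z>z0)&(z<z1)
print("perchtop",rect(W[box(.45,.68,.24,.4,.085,.105)]))
print("perchbase",rect(W[box(.45,.68,.24,.37,.006,.018)&(r+g+b>450)]))
print("restbase",rect(W[box(.39,.61,-.06,.08,.007,.018)&(r+g+b>420)]))
print("stop",rect(W[box(.5,.64,-.06,.08,.02,.1)&(b>r+30)]))
print("case",rect(W[box(.4,.66,-.36,-.23,.019,.03)]))
print("wood",rect(W[box(.38,.6,-.06,.08,.05,.2)&(r>b+25)]))
m=box(.38,.6,-.06,.08,.03,.2)&~(b>r+20)
for x0 in np.arange(.40,.58,.02):
    k=m&(x>x0)&(x<x0+.02)
    if k.sum()>5:print("  %.2f n%d y %.4f..%.4f zmax %.4f"%(x0+.01,k.sum(),*np.percentile(y[k],[3,97]),np.percentile(z[k],90)))
E
```

```text
perchtop c(554.1,315.6) 121x20 ang -9.4 n989 z93.6
perchbase c(554.0,316.8) 111x59 ang -8.5 n1173 z10.9
restbase c(482.2,12.6) 139x69 ang 1.8 n1031 z11.0
stop c(559.1,13.4) 43x24 ang -87.9 n343 z49.5
case c(540.4,-293.4) 191x41 ang 17.5 n2151 z23.3
wood c(482.9,11.7) 148x48 ang 1.3 n2391 z116.9
  0.41 n256 y -0.0008..0.0210 zmax 0.1427
  0.43 n976 y -0.0106..0.0313 zmax 0.1473
  0.45 n906 y -0.0115..0.0330 zmax 0.1474
  0.47 n759 y -0.0114..0.0329 zmax 0.1323
  0.49 n354 y -0.0017..0.0253 zmax 0.1244
  0.51 n332 y -0.0015..0.0254 zmax 0.0955
  0.53 n262 y -0.0007..0.0246 zmax 0.0809
  0.55 n225 y -0.0008..0.0259 zmax 0.0671
```

```bash
python3 -m crank '[{"delta_rot":[0,17,0],"offset":[-25,0,108],"fingers":-0.4},{"delta_rot":[0,17,0],"offset":[-25,0,108],"fingers":-0.4},{"delta_rot":[0,17,0],"offset":[-25,0,108],"fingers":-0.4},{"delta_rot":[0,17,0],"offset":[-25,0,108],"fingers":-0.4}]'
python3 -c "
from h import *
print(env.sense()['joint_positions'])
R=goal(181.2,17);g=[.4966,.0085,.092]
rel(tcp(g,R),R)"
```

```text
clock: 4.45
tcp_pos: [0.5151, 0.0101, 0.1516]
ee_rot: [-0.009, 0.989, -0.001, -0.147]
wrist_force: [-0.3, 0.1, 0.2]
opening: 0.0598
finger_force: 0.0
[ 0.46682887  0.54781859 -0.77822685  1.72042716  0.30528612  1.32465875
  1.17862795]
delta_rot [0.1, 0.1, -0.2] offset [0.3, -1.3, 81.1]
```

```bash
python3 -m crank '[{"delta_rot":[0,0,0],"offset":[2,2,40],"fingers":-0.4},{"delta_rot":[0,0,0],"offset":[2,2,80],"fingers":-0.4},{"delta_rot":[0,0,0],"offset":[2,2,80],"fingers":-0.4},{"delta_rot":[0,0,0],"offset":[2,2,80],"fingers":-0.4},{"delta_rot":[0,0,0],"offset":[2,2,80],"fingers":0.0},{"delta_rot":[0,0,0],"offset":[2,2,80],"fingers":0.3},{"delta_rot":[0,0,0],"offset":[2,2,80],"fingers":0.6},{"delta_rot":[0,0,0],"offset":[2,2,80],"fingers":0.8},{"delta_rot":[0,0,0],"offset":[2,2,80],"fingers":0.9},{"delta_rot":[0,0,0],"offset":[2,2,80],"fingers":0.9}]' 50
```

```text
clock: 5.7
tcp_pos: [0.4896, 0.0108, 0.0748]
ee_rot: [-0.009, 0.989, -0.001, -0.148]
wrist_force: [0.1, 0.1, -0.4]
opening: 0.0041
finger_force: 0.0
```

```bash
python3 - <<'E'
from h import *
p,d=cams.grab_frame("side");q,_=cams.grab_frame("wrist")
a=cv2.resize(p[110:260,200:400],(800,600))[:, :]
o=np.vstack([cv2.resize(p[120:240,220:400],(450,300)),cv2.resize(q,(450,281))])
cv2.imwrite("pics/b1.png",o[:,:,::-1]);print(env.sense()["opening"])
E
```

```text
0.003769402866208911
```

View pics/b1.png

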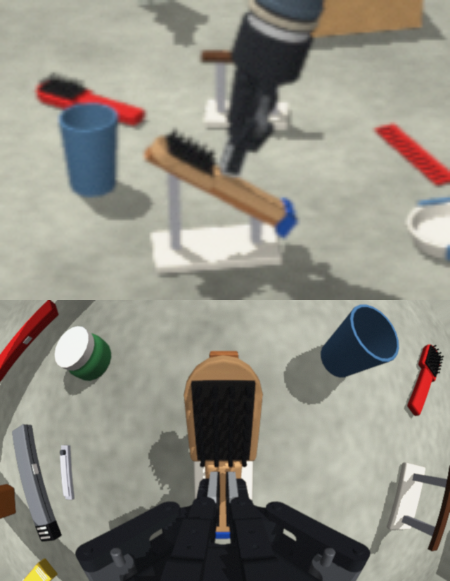

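```bash
python3 - <<'E'
from h import *
s=env.sense();print(s["tcp_pos"],s["opening"],s["finger_force"],s["joint_torque"])
full=np.ones((400,640),bool)
p,d=cams.grab_frame("side")
W=np.full((400,640,3),9.);W[d>0]=world("side",d,full);x,y,z=np.moveaxis(W,2,0)
r,g,b=np.moveaxis(p.astype(int),2,0)
dark=(np.abs(r-b)<25)&(r+g+b<330)
for z0 in np.arange(.07,.2,.01):
    k=dark&(x>.46)&(x<.6)&(abs(y-.01)<.08)&(z>z0)&(z<z0+.01)
    if k.sum()>2:print("side dark z%.3f n%d x %.3f..%.3f y %.3f..%.3f"%(z0,k.sum(),x[k].min(),x[k].max(),y[k].min(),y[k].max()))
for c in ["side","wrist"]:
    if c=="wrist":
        s=env.sense();p,d=cams.grab_frame("wrist");W=wworld(d,s["tcp_pos"],s["ee_rot"]);x,y,z=np.moveaxis(W,2,0);r,g,b=np.moveaxis(p.astype(int),2,0)
    m=(r>b+25)&(z>.04)&(z<.2)&(abs(y-.01)<.05)&(x>.38)&(x<.6)
    for x0 in np.arange(.40,.58,.02):
        k=m&(x>x0)&(x<x0+.02)
        if k.sum()>5:print(c,"%.2f n%d y %.4f..%.4f zmax %.4f"%(x0+.01,k.sum(),*np.percentile(y[k],[3,97]),np.percentile(z[k],90)))
E
```

```text
[0.48964598 0.01084715 0.07488038] 0.003769402866208911 0.0 [ 9.16146655e-05 -4.52306056e+01 -9.05759722e+00 -1.69829571e+01
 -3.59774642e-01  8.52545332e-01 -3.15095235e-05]
side dark z0.100 n4 x 0.499..0.510 y -0.003..0.003
side dark z0.110 n34 x 0.472..0.513 y -0.009..0.013
side dark z0.120 n57 x 0.461..0.515 y -0.012..0.024
side dark z0.130 n40 x 0.461..0.518 y -0.012..0.022
side dark z0.140 n8 x 0.499..0.525 y -0.025..0.015
side dark z0.150 n44 x 0.501..0.527 y -0.033..0.037
side dark z0.160 n35 x 0.503..0.531 y -0.041..0.034
side dark z0.170 n57 x 0.502..0.541 y -0.048..0.049
side dark z0.180 n70 x 0.504..0.545 y -0.055..0.049
side dark z0.190 n89 x 0.507..0.547 y -0.055..0.065
side 0.41 n30 y -0.0053..0.0177 zmax 0.1399
side 0.43 n95 y -0.0168..0.0189 zmax 0.1464
side 0.45 n59 y -0.0180..0.0022 zmax 0.1339
side 0.47 n63 y -0.0179..0.0015 zmax 0.1179
side 0.49 n87 y -0.0090..0.0165 zmax 0.1062
side 0.51 n92 y -0.0079..0.0157 zmax 0.0931
side 0.53 n91 y -0.0061..0.0173 zmax 0.0801
side 0.55 n65 y -0.0070..0.0175 zmax 0.0661
wrist 0.41 n514 y 0.0006..0.0205 zmax 0.1431
wrist 0.43 n2897 y -0.0101..0.0314 zmax 0.1474
wrist 0.45 n1097 y -0.0124..0.0341 zmax 0.1354
wrist 0.47 n849 y -0.0121..0.0347 zmax 0.1212
wrist 0.49 n1120 y -0.0019..0.0250 zmax 0.1084
wrist 0.51 n286 y 0.0090..0.0144 zmax 0.1379
wrist 0.53 n228 y 0.0091..0.0148 zmax 0.0817
wrist 0.55 n229 y 0.0064..0.0178 zmax 0.0673
```

```bash
cat > tips.py <<'E'
from h import *
s=env.sense();p,d=cams.grab_frame("wrist");W=wworld(d,s["tcp_pos"],s["ee_rot"])
T=Ro.from_quat(s["ee_rot"]).inv().apply((W-s["tcp_pos"]).reshape(-1,3)).reshape(400,640,3)
r,g,b=np.moveaxis(p.astype(int),2,0);grey=(np.abs(r-b)<25)&(d>0)
X,Y,Z=np.moveaxis(T,2,0)
print("opening",s["opening"],"grip_depth",env.grip_depth,s["tcp_pos"])
for z0 in np.arange(-.08,.02,.008):
    k=grey&(Z>z0)&(Z<z0+.008)&(abs(Y)<.07)&(abs(X)<.03)
    if k.sum()>3:print("z%.3f n%d X %.3f..%.3f"%(z0,k.sum(),*np.percentile(X[k],[5,95])),"Y-",np.round(np.percentile(Y[k&(Y<0)],[5,95]),3) if (k&(Y<0)).any() else "","Y+",np.round(np.percentile(Y[k&(Y>0)],[5,95]),3) if (k&(Y>0)).any() else "")
E
python3 tips.py
python3 -m crank '[{"delta_rot":[0,0,0],"offset":[0,0,-30],"fingers":0.9},{"delta_rot":[0,0,0],"offset":[0,0,-60],"fingers":-0.4},{"delta_rot":[0,0,0],"offset":[0,0,-60],"fingers":-0.4},{"delta_rot":[0,0,0],"offset":[0,0,-60],"fingers":-0.4},{"delta_rot":[0,0,0],"offset":[0,0,-60],"fingers":-0.4}]'
python3 tips.py
```

```text
opening 0.004376005298272533 grip_depth -0.0187 [0.48961309 0.01080835 0.07488404]
z-0.080 n1697 X -0.004..0.014 Y- [-0.031 -0.004] Y+ [0.004 0.031]
z-0.072 n699 X -0.006..0.013 Y- [-0.012 -0.002] Y+ [0.003 0.014]
z-0.064 n500 X 0.008..0.012 Y- [-0.015 -0.002] Y+ [0.003 0.015]
z-0.056 n507 X 0.007..0.013 Y- [-0.015 -0.002] Y+ [0.003 0.015]
z-0.048 n774 X 0.008..0.025 Y- [-0.014 -0.003] Y+ [0.004 0.015]
z-0.040 n1016 X 0.008..0.029 Y- [-0.016 -0.001] Y+ [0.001 0.018]
z-0.032 n19 X 0.003..0.025 Y- [-0.023 -0.005] Y+ [0.011 0.017]
z-0.024 n6 X 0.001..0.013 Y- [-0.013 -0.013] Y+ [0.015 0.015]
clock: 6.58
tcp_pos: [0.5062, 0.0108, 0.1313]
ee_rot: [-0.009, 0.989, -0.001, -0.149]
wrist_force: [-0.7, -0.6, -0.7]
opening: 0.0595
finger_force: 0.0
opening 0.059504583656949904 grip_depth -0.0187 [0.50618019 0.01084936 0.1313349 ]
z-0.080 n896 X 0.001..0.014 Y- [-0.049 -0.029] Y+ [0.03  0.049]
z-0.072 n830 X -0.007..0.012 Y- [-0.041 -0.029] Y+ [0.03  0.042]
z-0.064 n850 X -0.007..0.012 Y- [-0.042 -0.029] Y+ [0.03  0.043]
z-0.056 n734 X -0.007..0.012 Y- [-0.042 -0.029] Y+ [0.03  0.043]
z-0.048 n578 X -0.007..0.012 Y- [-0.041 -0.029] Y+ [0.03  0.042]
z-0.040 n139 X -0.008..0.011 Y- [-0.03  -0.029] Y+ [0.03  0.031]
z0.008 n143 X 0.021..0.030 Y- [-0.013 -0.002] Y+ [0.005 0.016]
z0.016 n458 X 0.022..0.030 Y- [-0.016 -0.001] Y+ [0.001 0.018]
```

The real fingertips sit about 31 mm behind the reported TCP: the wrist and side depth agree, and the fingers closed in the air over the handle. I'll use an effective grasp point at about -0.050 in the tool frame and go deeper.

```bash
sed -i 's/\[0,0,.0187-back\]/[0,0,.0497-back]/' h.py
python3 -c "
from h import *
R=goal(181.5,17);g=[.4946,.0118,.092]
rel(tcp(g,R),R)"
```

```text
delta_rot [0.1, -0.1, -0.5] offset [-0.5, 1.0, 90.8]
```

```bash
python3 -m crank '[{"delta_rot":[0,0,0],"offset":[0,1,45],"fingers":-0.4},{"delta_rot":[0,0,0],"offset":[0,1,90],"fingers":-0.4},{"delta_rot":[0,0,0],"offset":[0,1,90],"fingers":-0.4},{"delta_rot":[0,0,0],"offset":[0,1,90],"fingers":-0.4},{"delta_rot":[0,0,0],"offset":[0,1,90],"fingers":0.0},{"delta_rot":[0,0,0],"offset":[0,1,90],"fingers":0.3},{"delta_rot":[0,0,0],"offset":[0,1,90],"fingers":0.6},{"delta_rot":[0,0,0],"offset":[0,1,90],"fingers":0.8},{"delta_rot":[0,0,0],"offset":[0,1,90],"fingers":0.8},{"delta_rot":[0,0,0],"offset":[0,1,90],"fingers":0.8}]' 50
```

```text
clock: 7.88
tcp_pos: [0.4822, 0.0119, 0.0473]
ee_rot: [-0.009, 0.989, -0.001, -0.147]
wrist_force: [2.2, -0.3, 5.8]
opening: 0.027
finger_force: 50.8
```

Gripped at 27 mm with 50 N. Compute the perch placing from the in-hand geometry.

```bash
cat >> h.py <<'E'
def frame(yaw,pitch): # x horizontally along yaw raised by pitch, z up
    return Ro.from_euler("z",yaw,degrees=True)*Ro.from_euler("y",-pitch,degrees=True)
E
python3 - <<'E'
from h import *
s=env.sense();pt,Rt=np.array(s["tcp_pos"]),Ro.from_quat(s["ee_rot"])
Rb=frame(181.5,35);pb=np.array([.4835,.0125,.09])+Rb.apply([.010,0,0])
rp=Rt.inv().apply(pb-pt);rr=Rt.inv()*Rb;print("brush in tool",rp)
np.savez("hand.npz",p=rp,r=rr.as_quat())
Rn=frame(170.5,0);Rg=Rn*rr.inv()
for h in(.08,.0):
    P=np.array([.5545,.3155,.095+h])-Rg.apply(rp)
    print(P);rel(P,Rg)
E
python3 -m crank '[{"delta_rot":[0,0,0],"offset":[0,0,-20],"fingers":0.8},{"delta_rot":[0,0,0],"offset":[0,0,-60],"fingers":0.8},{"delta_rot":[0,0,0],"offset":[0,0,-110],"fingers":0.8},{"delta_rot":[0,0,0],"offset":[0,0,-110],"fingers":0.8},{"delta_rot":[0,0,0],"offset":[0,0,-110],"fingers":0.8}]'
python3 - <<'E'
from h import *
f=np.load("hand.npz");rr=Ro.from_quat(f["r"]);Rg=frame(170.5,0)*rr.inv()
P=np.array([.5545,.3155,.095+.06])-Rg.apply(f["p"]);print(env.sense()["joint_positions"]);rel(P,Rg)
E
```

```text
brush in tool [ 0.02060515  0.00054125 -0.04440555]
[0.58734889 0.30938902 0.13921838]
delta_rot [-0.2, -34.9, 11.1] offset [-78.9, 295.7, -120.0]
[0.58734889 0.30938902 0.05921838]
delta_rot [-0.2, -34.9, 11.1] offset [-102.1, 295.7, -43.4]
clock: 8.5
tcp_pos: [0.5121, 0.0118, 0.1507]
ee_rot: [-0.009, 0.989, -0.002, -0.148]
wrist_force: [-0.8, -0.9, -1.2]
opening: 0.0269
finger_force: 50.0
[ 0.46500811  0.54612836 -0.77907041  1.72646924  0.30396339  1.3227778
  1.17482804]
delta_rot [-0.2, -35.1, 11.1] offset [-86.0, 296.2, 6.3]
```

```bash
python3 -m crank '[{"delta_rot":[0,-9,3],"offset":[-22,45,-25],"fingers":0.8},{"delta_rot":[0,-18,6],"offset":[-43,95,-25],"fingers":0.8},{"delta_rot":[0,-27,9],"offset":[-65,145,-20],"fingers":0.8},{"delta_rot":[0,-35,11],"offset":[-80,195,-10],"fingers":0.8},{"delta_rot":[0,-35,11],"offset":[-86,245,0],"fingers":0.8},{"delta_rot":[0,-35,11],"offset":[-86,280,6],"fingers":0.8},{"delta_rot":[0,-35,11],"offset":[-86,296,6],"fingers":0.8},{"delta_rot":[0,-35,11],"offset":[-86,296,6],"fingers":0.8},{"delta_rot":[0,-35,11],"offset":[-86,296,6],"fingers":0.8}]'
python3 - <<'E'
from h import *
f=np.load("hand.npz");rr=Ro.from_quat(f["r"]);Rg=frame(170.5,0)*rr.inv()
P=np.array([.5545,.3155,.095+.02])-Rg.apply(f["p"]);print(env.sense()["joint_positions"]);rel(P,Rg)
s=env.sense();q,d=cams.grab_frame("wrist");W=wworld(d,s["tcp_pos"],s["ee_rot"]);np.savez("w2.npz",p=q,d=d,t=s["tcp_pos"],q=s["ee_rot"])
x,y,z=np.moveaxis(W,2,0);r,g,b=np.moveaxis(q.astype(int),2,0)
m=(r>b+25)&(z>.14)&(z<.21)&(abs(y-.315)<.1)&(x>.4)&(x<.7)
e=Rg*rr;L=e.inv().apply(W[m]-[.5545,.3155,.095]);L=L[abs(L[:,1])<.04]
for a in np.arange(-.1,.1,.02):
    k=(L[:,0]>a)&(L[:,0]<a+.02)
    if k.sum()>5:print("bx %.2f n%d y %.4f..%.4f z %.4f"%(a+.01,k.sum(),*np.percentile(L[k,1],[3,97]),np.median(L[k,2])), "xmax",L[k,0].max().round(3))
p,_=cams.grab_frame("side")
o=np.vstack([cv2.resize(p[90:210,230:410],(450,300)),cv2.resize(q,(450,281))])
cv2.imwrite("pics/b2.png",o[:,:,::-1])
E
```

```text
clock: 9.62
tcp_pos: [0.5889, 0.3069, 0.1202]
ee_rot: [0.086, 0.984, -0.014, 0.157]
wrist_force: [0.3, -0.5, -0.7]
opening: 0.0272
finger_force: 50.0
[-0.19616381  0.49982947 -0.62225538  1.82479278  0.74774532  0.83758454
  0.16903222]
delta_rot [-0.3, -0.0, 0.0] offset [14.6, 2.2, 38.3]
bx -0.07 n654 y -0.0099..0.0158 z 0.0765 xmax -0.06
bx -0.05 n987 y -0.0102..0.0155 z 0.0764 xmax -0.04
bx -0.03 n1327 y -0.0100..0.0153 z 0.0764 xmax -0.02
bx -0.01 n1871 y -0.0103..0.0159 z 0.0762 xmax -0.0
bx 0.01 n956 y -0.0209..0.0267 z 0.0745 xmax 0.02
bx 0.03 n1173 y -0.0211..0.0255 z 0.0744 xmax 0.04
bx 0.05 n1376 y -0.0208..0.0252 z 0.0745 xmax 0.06
bx 0.07 n4325 y -0.0149..0.0190 z 0.0744 xmax 0.073
```

View pics/b2.png

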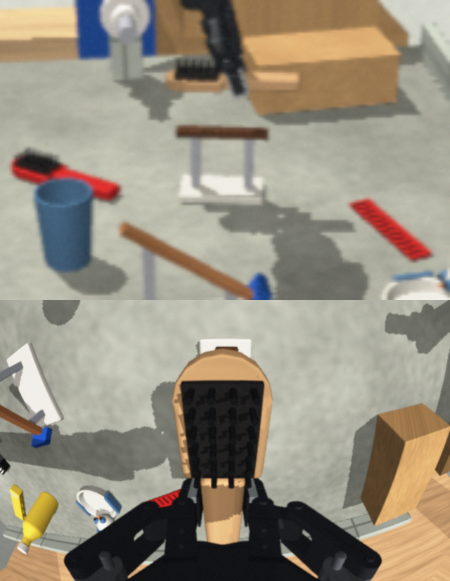

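The picture shows the brush level, bristles up, held over the perch beam (225,130 in the upper half), and the rail is empty. Lower it.

```bash
python3 -m crank '[{"delta_rot":[0,0,0],"offset":[9,2,19],"fingers":0.8},{"delta_rot":[0,0,0],"offset":[14.6,2.2,38],"fingers":0.8},{"delta_rot":[0,0,0],"offset":[18,2.2,49],"fingers":0.8},{"delta_rot":[0,0,0],"offset":[19.5,2.2,53.5],"fingers":0.8},{"delta_rot":[0,0,0],"offset":[19.5,2.2,53.5],"fingers":0.8},{"delta_rot":[0,0,0],"offset":[19.5,2.2,53.5],"fingers":0.8}]'
python3 - <<'E'
from h import *
f=np.load("hand.npz");rr=Ro.from_quat(f["r"]);Rg=frame(170.5,0)*rr.inv()
P=np.array([.5545,.3155,.095])-Rg.apply(f["p"]);rel(P,Rg)
E
```

```text
clock: 10.48
tcp_pos: [0.5872, 0.3126, 0.0643]
ee_rot: [0.085, 0.984, -0.012, 0.157]
wrist_force: [0.5, 0.1, -0.8]
opening: 0.0272
finger_force: 50.0
delta_rot [-0.1, -0.0, 0.1] offset [0.9, -3.1, 5.0]
```

```bash
python3 -m crank '[{"delta_rot":[0,0,0],"offset":[1,-3,2],"fingers":0.8},{"delta_rot":[0,0,0],"offset":[1,-3,3],"fingers":0.8},{"delta_rot":[0,0,0],"offset":[1,-3,3],"fingers":0.8}]'
python3 -m crank '[{"delta_rot":[0,0,0],"offset":[0.3,0,1],"fingers":0.8},{"delta_rot":[0,0,0],"offset":[0.5,0,1.5],"fingers":0.8},{"delta_rot":[0,0,0],"offset":[0.5,0,1.5],"fingers":0.8}]'
```

```text
clock: 10.85
tcp_pos: [0.5864, 0.3091, 0.0605]
ee_rot: [0.085, 0.984, -0.013, 0.157]
wrist_force: [-0.0, 0.5, -0.6]
opening: 0.0271
finger_force: 50.0
clock: 11.22
tcp_pos: [0.5863, 0.3093, 0.0589]
ee_rot: [0.085, 0.984, -0.013, 0.157]
wrist_force: [-0.3, 0.5, -0.5]
opening: 0.0271
finger_force: 50.1
```

Expected contact at about z 0.0587; small steps until the force shows.

```bash
python3 -m crank '[{"delta_rot":[0,0,0],"offset":[0.3,0,1],"fingers":0.8},{"delta_rot":[0,0,0],"offset":[0.3,0,1],"fingers":0.8}]'
python3 -m crank '[{"delta_rot":[0,0,0],"offset":[0.3,0,1],"fingers":0.8},{"delta_rot":[0,0,0],"offset":[0.3,0,1],"fingers":0.8}]'
```

```text
clock: 11.48
tcp_pos: [0.5864, 0.3093, 0.0588]
ee_rot: [0.085, 0.984, -0.013, 0.157]
wrist_force: [-2.2, -1.8, 5.7]
opening: 0.0271
finger_force: 50.8
clock: 11.72
tcp_pos: [0.5864, 0.3093, 0.0588]
ee_rot: [0.085, 0.984, -0.013, 0.158]
wrist_force: [-5.3, -3.1, 11.1]
opening: 0.0274
finger_force: 51.7
```

Contact (11 N). Ease off a little and open gently.

```bash
python3 -m crank '[{"delta_rot":[0,0,0],"offset":[-0.4,0,-1.4],"fingers":0.8},{"delta_rot":[0,0,0],"offset":[-0.4,0,-1.4],"fingers":0.8},{"delta_rot":[0,0,0],"offset":[-0.4,0,-1.4],"fingers":0.32},{"delta_rot":[0,0,0],"offset":[-0.4,0,-1.4],"fingers":0.25},{"delta_rot":[0,0,0],"offset":[-0.4,0,-1.4],"fingers":0.15},{"delta_rot":[0,0,0],"offset":[-0.4,0,-1.4],"fingers":0.0},{"delta_rot":[0,0,0],"offset":[-0.4,0,-1.4],"fingers":-0.2},{"delta_rot":[0,0,0],"offset":[-0.4,0,-1.4],"fingers":-0.3},{"delta_rot":[0,0,0],"offset":[-0.4,0,-1.4],"fingers":-0.3}]'
python3 - <<'E'
from h import *
s=env.sense();q,d=cams.grab_frame("wrist");W=wworld(d,s["tcp_pos"],s["ee_rot"])
x,y,z=np.moveaxis(W,2,0);r,g,b=np.moveaxis(q.astype(int),2,0)
m=(r>b+25)&(z>.08)&(z<.15)&(abs(y-.315)<.1)&(x>.4)&(x<.7)
L=frame(170.5,0).inv().apply(W[m]-[.5545,.3155,.095]);L=L[abs(L[:,1])<.04]
for a in np.arange(-.1,.1,.02):
    k=(L[:,0]>a)&(L[:,0]<a+.02)
    if k.sum()>5:print("bx %.2f n%d y %.4f..%.4f z %.4f"%(a+.01,k.sum(),*np.percentile(L[k,1],[3,97]),np.median(L[k,2])), "xmax",L[k,0].max().round(3))
E
```

```text
clock: 12.85
tcp_pos: [0.5863, 0.3092, 0.0583]
ee_rot: [0.085, 0.984, -0.013, 0.157]
wrist_force: [-1.0, -0.0, 0.0]
opening: 0.0555
finger_force: 0.0
bx -0.07 n493 y -0.0123..0.0139 z 0.0151 xmax -0.06
bx -0.05 n935 y -0.0120..0.0135 z 0.0151 xmax -0.04
bx -0.03 n1287 y -0.0121..0.0138 z 0.0151 xmax -0.02
bx -0.01 n1772 y -0.0124..0.0138 z 0.0150 xmax -0.0
bx 0.01 n1114 y -0.0224..0.0235 z 0.0131 xmax 0.02
bx 0.03 n1110 y -0.0229..0.0237 z 0.0130 xmax 0.04
bx 0.05 n1419 y -0.0226..0.0237 z 0.0131 xmax 0.06
bx 0.07 n4549 y -0.0180..0.0186 z 0.0130 xmax 0.076
```

The brush is level on the beam, centred within 1 mm across, and released. Rise straight up.

```bash
python3 -m crank '[{"delta_rot":[0,0,0],"offset":[-6,0,-19],"fingers":-0.3},{"delta_rot":[0,0,0],"offset":[-18,0,-57],"fingers":-0.4},{"delta_rot":[0,0,0],"offset":[-37,0,-114],"fingers":-0.4},{"delta_rot":[0,0,0],"offset":[-56,0,-171],"fingers":-0.4},{"delta_rot":[0,0,0],"offset":[-56,0,-171],"fingers":-0.4}]'
python3 - <<'E'
from h import *
print(env.sense()["joint_positions"])
R=goal(17.6,17);g=[.541,-.2932,.020]
rel([.52,0,.27],goal(90,0));rel(tcp(g,R,.16),R)
E
```

```text
clock: 13.52
tcp_pos: [0.5886, 0.3118, 0.2464]
ee_rot: [0.085, 0.983, -0.009, 0.162]
wrist_force: [-0.5, -0.1, -0.2]
opening: 0.06
finger_force: 0.0
[-0.12783836  0.37662114 -0.70756031  1.6950203   0.5925793   1.02428818
  0.34070331]
delta_rot [13.5, 15.1, 79.3] offset [5.1, -318.7, -30.2]
delta_rot [2.4, 10.7, 153.4] offset [10.5, -620.4, 117.1]
```

```bash
python3 -m crank '[{"delta_rot":[13.5,15,79],"offset":[5,-319,-30],"fingers":-0.4},{"delta_rot":[13.5,15,79],"offset":[5,-319,-30],"fingers":-0.4},{"delta_rot":[13.5,15,79],"offset":[5,-319,-30],"fingers":-0.4},{"delta_rot":[13.5,15,79],"offset":[5,-319,-30],"fingers":-0.4},{"delta_rot":[13.5,15,79],"offset":[5,-319,-30],"fingers":-0.4},{"delta_rot":[13.5,15,79],"offset":[5,-319,-30],"fingers":-0.4},{"delta_rot":[13.5,15,79],"offset":[5,-319,-30],"fingers":-0.4},{"delta_rot":[13.5,15,79],"offset":[5,-319,-30],"fingers":-0.4},{"delta_rot":[13.5,15,79],"offset":[5,-319,-30],"fingers":-0.4}]'
python3 - <<'E'
from h import *
print(env.sense()["joint_positions"])
R=goal(17.6,17);g=[.541,-.2932,.020]
rel(tcp(g,R,.19),R)
E
```

```text
clock: 14.65
tcp_pos: [0.5179, -0.0034, 0.2645]
ee_rot: [0.705, 0.709, -0.007, -0.001]
wrist_force: [-0.1, 0.2, -0.2]
opening: 0.0594
finger_force: 0.0
[ 0.3081134   0.19438816 -0.44981559  1.78841596  0.09798359  1.19090018
 -0.16556466]
delta_rot [-11.0, 15.4, 72.2] offset [-301.2, -16.7, 113.0]
```

```bash
python3 -m crank '[{"delta_rot":[-11,15.4,72.2],"offset":[-301,-17,113],"fingers":-0.4},{"delta_rot":[-11,15.4,72.2],"offset":[-301,-17,113],"fingers":-0.4},{"delta_rot":[-11,15.4,72.2],"offset":[-301,-17,113],"fingers":-0.4},{"delta_rot":[-11,15.4,72.2],"offset":[-301,-17,113],"fingers":-0.4},{"delta_rot":[-11,15.4,72.2],"offset":[-301,-17,113],"fingers":-0.4},{"delta_rot":[-11,15.4,72.2],"offset":[-301,-17,113],"fingers":-0.4},{"delta_rot":[-11,15.4,72.2],"offset":[-301,-17,113],"fingers":-0.4},{"delta_rot":[-11,15.4,72.2],"offset":[-301,-17,113],"fingers":-0.4},{"delta_rot":[-11,15.4,72.2],"offset":[-301,-17,113],"fingers":-0.4}]'
python3 - <<'E'
from h import *
s=env.sense();print(s["joint_positions"]);q,d=cams.grab_frame("wrist");W=wworld(d,s["tcp_pos"],s["ee_rot"])
x,y,z=np.moveaxis(W,2,0);r,g,b=np.moveaxis(q.astype(int),2,0)
m=(abs(r-b)<30)&(x>.4)&(x<.66)&(y>-.36)&(y<-.23)&(z>.018)&(z<.03)
print("case",rect(W[m]))
m=(x>.4)&(x<.6)&(y>-.235)&(y<-.15)&(z>.007)&(z<.03);print("clip",rect(W[m]))
m=(x>.5)&(x<.65)&(y>-.45)&(y<-.36)&(z>.03)&(z<.09);print("cologne",rect(W[m]))
cv2.imwrite("pics/c1.png",q[:,:,::-1])
R=goal(17.6,17);rel(tcp([.541,-.2932,.020],R),R)
E
```

```text
clock: 15.78
tcp_pos: [0.5021, -0.3044, 0.1548]
ee_rot: [0.977, 0.153, 0.146, -0.022]
wrist_force: [1.5, 0.1, 1.5]
opening: 0.0597
finger_force: 0.0
[ 0.71150176  0.29872795 -0.12774519  1.94293145 -0.29021654  0.73590459
 -0.46743587]
case c(540.3,-294.4) 188x39 ang 17.6 n6474 z23.1
clip c(517.1,-216.0) 79x15 ang 2.5 n745 z11.9
cologne c(582.0,-387.9) 55x31 ang -8.5 n1892 z53.4
delta_rot [0.0, -0.0, 0.2] offset [-0.9, 0.8, 190.4]
```

View pics/c1.png

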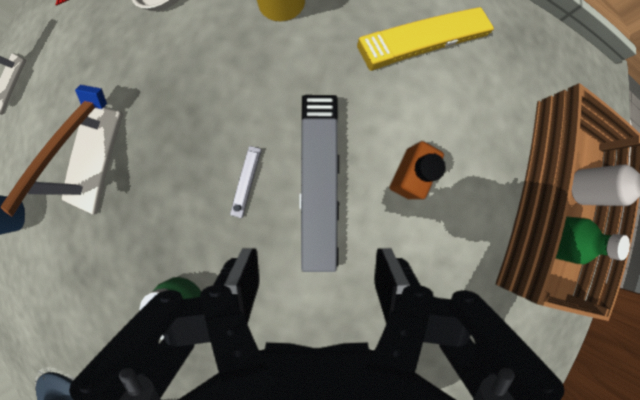

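The picture shows the grey case centred at (319,185) with its vent away at (320,105). The clipper (245,182) and cologne (418,172) are clear of the finger paths. Descend.

```bash
python3 -m crank '[{"delta_rot":[0,0,0],"offset":[-1,1,50],"fingers":-0.4},{"delta_rot":[0,0,0],"offset":[-1,1,105],"fingers":-0.4},{"delta_rot":[0,0,0],"offset":[-1,1,150],"fingers":-0.4},{"delta_rot":[0,0,0],"offset":[-1,1,180],"fingers":-0.4},{"delta_rot":[0,0,0],"offset":[-1,1,188],"fingers":-0.4},{"delta_rot":[0,0,0],"offset":[-1,1,188],"fingers":-0.4}]' 40
python3 -c "
from h import *
R=goal(17.6,17);rel(tcp([.541,-.2938,.020],R),R)"
```

```text
clock: 16.58
tcp_pos: [0.5538, -0.2898, -0.0255]
ee_rot: [0.977, 0.151, 0.146, -0.022]
wrist_force: [-0.2, 0.9, 0.2]
opening: 0.0594
finger_force: 0.0
delta_rot [0.0, -0.0, 0.0] offset [0.5, -0.1, 2.3]
```

```bash
python3 -m crank '[{"delta_rot":[0,0,0],"offset":[0,0,0.5],"fingers":-0.2},{"delta_rot":[0,0,0],"offset":[0,0,0.5],"fingers":0.0},{"delta_rot":[0,0,0],"offset":[0,0,0.5],"fingers":0.2},{"delta_rot":[0,0,0],"offset":[0,0,0.5],"fingers":0.5},{"delta_rot":[0,0,0],"offset":[0,0,0.5],"fingers":0.5},{"delta_rot":[0,0,0],"offset":[0,0,0.5],"fingers":0.5}]' 50
python3 -m crank '[{"delta_rot":[0,0,0],"offset":[0,0,-5],"fingers":0.5},{"delta_rot":[0,0,0],"offset":[0,0,-40],"fingers":0.5},{"delta_rot":[0,0,0],"offset":[0,0,-100],"fingers":0.5},{"delta_rot":[0,0,0],"offset":[0,0,-160],"fingers":0.5},{"delta_rot":[0,0,0],"offset":[0,0,-210],"fingers":0.5},{"delta_rot":[0,0,0],"offset":[0,0,-210],"fingers":0.5},{"delta_rot":[0,0,0],"offset":[0,0,-210],"fingers":0.5}]'
python3 - <<'E'
from h import *
s=env.sense();q,d=cams.grab_frame("wrist");pt,Rt=np.array(s["tcp_pos"]),Ro.from_quat(s["ee_rot"]);W=wworld(d,pt,s["ee_rot"])
L=Rt.inv().apply((W-pt).reshape(-1,3)).reshape(400,640,3)
# case axes in tool nominal: case z = goal(0,17) inverse of up
n=goal(0,17).inv().apply([0,0,1]);u=goal(0,17).inv().apply([1,0,0]) # toward vent
a,c,h=L@u,L[...,1],L@n
r,g,b=np.moveaxis(q.astype(int),2,0)
print("vent-end colours / extents")
m=(abs(r-b)<30)&(abs(c)<.03)&(a>-.2)&(a<.2)&(d>0)&(d<.3)
for a0 in np.arange(-.12,.15,.02):
    k=m&(a>a0)&(a<a0+.02)
    if k.sum()>10:print("a%.2f n%d c %.4f..%.4f h %.4f amax %.3f"%(a0+.01,k.sum(),*np.percentile(c[k],[3,97]),np.median(h[k]),a[k].max()))
g_=np.array([0,0,-.0497]);print("grasp pt a,h",g_@u,g_@n)
E
```

```text
clock: 17.32
tcp_pos: [0.5539, -0.2906, -0.0248]
ee_rot: [0.977, 0.151, 0.147, -0.022]
wrist_force: [-2.6, -0.2, 6.3]
opening: 0.0369
finger_force: 52.3
clock: 18.2
tcp_pos: [0.4943, -0.3076, 0.1741]
ee_rot: [0.978, 0.151, 0.146, -0.023]
wrist_force: [0.2, 0.5, -0.7]
opening: 0.0369
finger_force: 51.5
vent-end colours / extents
a-0.05 n1393 c -0.0184..0.0191 h 0.0480 amax -0.040
a-0.03 n11282 c -0.0263..0.0257 h 0.1131 amax -0.020
a-0.01 n13314 c -0.0271..0.0268 h 0.0861 amax -0.000
a0.01 n3666 c -0.0186..0.0190 h 0.0479 amax 0.020
a0.03 n3589 c -0.0186..0.0165 h 0.0479 amax 0.040
a0.05 n3462 c -0.0185..0.0168 h 0.0481 amax 0.060
a0.07 n3127 c -0.0188..0.0169 h 0.0485 amax 0.080
a0.09 n90 c -0.0178..0.0161 h 0.0474 amax 0.081
grasp pt a,h -0.014530873724720018 0.04752834637136287
```

```bash
python3 - <<'E'
from h import *
full=np.ones((400,640),bool)
def go(n,p,W):
    r,g,b=np.moveaxis(p.astype(int),2,0);x,y,z=np.moveaxis(W,2,0)
    m=(r>b+25)&(x>.38)&(x<.6)&(abs(y-.012)<.05)&(z>.03)&(z<.16)
    P=W[m]
    if len(P)<20:print(n,"few",len(P));return
    c,V,w=pca(P);V0=V[0]*np.sign(V[0][2]);yaw=np.degrees(np.arctan2(V0[1],V0[0]))%360
    L=frame(181.5,35).inv().apply(P-[.4835,.0125,.09])
    L=L[abs(L[:,2])<.006]
    print(n,len(P),"yaw",yaw.round(1),"pitch",np.degrees(np.arcsin(V0[2])).round(1),"rail-frame x",np.percentile(L[:,0],[1,99]).round(4),"y",np.percentile(L[:,1],[2,50,98]).round(4),"z",np.median(L[:,2]).round(4))
    m=(b>r+30)&(x>.5)&(x<.64)&(abs(y-.012)<.06)&(z>.02)&(z<.1)
    L=frame(181.5,35).inv().apply(W[m]-[.4835,.0125,.09]);print("  stop",len(L),np.percentile(L,[3,97],axis=0).round(4).tolist())
f=np.load("w2.npz");go("w2",f["p"],wworld(f["d"],f["t"],f["q"]))
f=np.load("w1.npz");go("w1",f["p"],wworld(f["d"],f["t"],f["q"]))
for c in("top","side"):
    p,d=cams.grab_frame(c);W=np.full((400,640,3),9.);W[d>0]=world(c,d,full);go(c,p,W)
E
```

```text
w2 936 yaw 180.1 pitch 34.5 rail-frame x [-0.084  -0.0002] y [-0.009  -0.0058  0.009 ] z 0.0003
  stop 568 [[-0.0967, -0.0208, -0.007], [-0.086, 0.0212, 0.0175]]
w1 2391 yaw 181.1 pitch 31.8 rail-frame x [0.0691 0.0839] y [-0.0173  0.0013  0.0201] z 0.0017
  stop 343 [[-0.0969, -0.0187, -0.0066], [-0.0857, 0.0231, 0.0178]]
top 315 yaw 181.0 pitch 34.8 rail-frame x [-0.0801  0.0842] y [-0.0083 -0.0001  0.0084] z 0.0019
  stop 108 [[-0.0922, -0.0198, -0.0055], [-0.0839, 0.02, 0.0214]]
side 54 yaw 182.9 pitch 33.9 rail-frame x [-0.0853  0.0854] y [-0.006   0.0069  0.0174] z -0.0013
  stop 96 [[-0.0969, -0.0148, -0.0064], [-0.084, 0.0286, 0.0179]]
```

```bash
cat > place.py <<'E'
from h import *
import sys
n=goal(0,17).inv().apply([0,0,1]);u=goal(0,17).inv().apply([1,0,0])
X=-u;Rc=Ro.from_matrix(np.c_[X,np.cross(n,X),n])
pc=u*(-.0143)+n*.0243+np.array([0,-.0003,0])
Rr=frame(181.2,35);Rg=Rr*Rc.inv()
vx=float(sys.argv[1])
for h in map(float,sys.argv[2:]):
    P=np.array([.4835,.0125,.09])+Rr.apply([vx+.095,0,h])-Rg.apply(pc);print(h,P.round(4));rel(P,Rg)
print(env.sense()["joint_positions"].round(2))
E
python3 place.py -.081 .1 .0
```

```text
0.1 [0.5272 0.0131 0.1518]
delta_rot [0.0, -34.6, 16.6] offset [116.3, -295.3, 57.9]
0.0 [0.4698 0.0119 0.0699]
delta_rot [0.0, -34.6, 16.6] offset [39.8, -311.3, 120.3]
[ 0.72  0.27 -0.12  1.93 -0.29  0.78 -0.47]
```

```bash
python3 -m crank '[{"delta_rot":[0,-5,3],"offset":[20,-50,0],"fingers":0.5},{"delta_rot":[0,-12,6],"offset":[45,-105,10],"fingers":0.5},{"delta_rot":[0,-20,9],"offset":[70,-160,20],"fingers":0.5},{"delta_rot":[0,-28,13],"offset":[95,-215,40],"fingers":0.5},{"delta_rot":[0,-34.6,16.6],"offset":[110,-265,52],"fingers":0.5},{"delta_rot":[0,-34.6,16.6],"offset":[116,-295,58],"fingers":0.5},{"delta_rot":[0,-34.6,16.6],"offset":[116,-295,58],"fingers":0.5},{"delta_rot":[0,-34.6,16.6],"offset":[116,-295,58],"fingers":0.5},{"delta_rot":[0,-34.6,16.6],"offset":[116,-295,58],"fingers":0.5}]'
python3 place.py -.081 .1 .02 .0
```

```text
clock: 19.48
tcp_pos: [0.5279, 0.0098, 0.1528]
ee_rot: [0.988, 0.009, -0.155, 0.003]
wrist_force: [0.4, -0.3, -1.3]
opening: 0.0367
finger_force: 51.4
0.1 [0.5272 0.0131 0.1518]
delta_rot [0.1, -0.2, -0.2] offset [-0.4, -3.4, 1.1]
0.02 [0.4813 0.0122 0.0863]
delta_rot [0.1, -0.2, -0.2] offset [-24.0, -3.5, 77.6]
0.0 [0.4698 0.0119 0.0699]
delta_rot [0.1, -0.2, -0.2] offset [-29.9, -3.5, 96.7]
[ 0.01  0.46 -0.14  1.7   0.03  1.29 -1.69]
```

```bash
python3 -m crank '[{"delta_rot":[0,0,0],"offset":[-8,-1,26],"fingers":0.5},{"delta_rot":[0,0,0],"offset":[-16,-1,52],"fingers":0.5},{"delta_rot":[0,0,0],"offset":[-24,-1,77.5],"fingers":0.5},{"delta_rot":[0,0,0],"offset":[-24,-1,77.5],"fingers":0.5},{"delta_rot":[0,0,0],"offset":[-24,-1,77.5],"fingers":0.5},{"delta_rot":[0,0,0],"offset":[-24,-1,77.5],"fingers":0.5}]'
python3 place.py -.081 .02 .005 .0
cat > chk.py <<'E'
from h import *
s=env.sense();q,d=cams.grab_frame("wrist");W=wworld(d,s["tcp_pos"],s["ee_rot"]);cv2.imwrite("pics/c2.png",q[:,:,::-1])
L=frame(181.2,35).inv().apply((W-[.4835,.0125,.09]).reshape(-1,3)).reshape(400,640,3);x,y,z=np.moveaxis(L,2,0)
r,g,b=np.moveaxis(q.astype(int),2,0);m=(abs(r-b)<30)&(abs(y)<.05)&(abs(x)<.12)&(z>.012)&(z<.06)
for a in np.arange(-.1,.12,.02):
    k=m&(x>a)&(x<a+.02)
    if k.sum()>20:print("x%.2f n%d y %.4f..%.4f z %.4f xmin %.4f"%(a+.01,k.sum(),*np.percentile(y[k],[3,97]),np.median(z[k]),np.percentile(x[k],1)))
k=(b>r+30)&(abs(y)<.04)&(abs(x+.09)<.03)&(abs(z)<.03);print("stop",k.sum(),np.percentile(L[k],[3,97],axis=0).round(4).tolist() if k.any() else "")
E
python3 chk.py
```

```text
clock: 20.23
tcp_pos: [0.4829, 0.0113, 0.0874]
ee_rot: [0.988, 0.01, -0.154, 0.003]
wrist_force: [-0.2, 0.2, -0.9]
opening: 0.0374
finger_force: 51.4
0.02 [0.4813 0.0122 0.0863]
delta_rot [0.1, -0.3, -0.1] offset [-1.2, -0.9, 1.5]
0.005 [0.4727 0.012  0.074 ]
delta_rot [0.1, -0.3, -0.1] offset [-5.7, -0.9, 15.9]
0.0 [0.4698 0.0119 0.0699]
delta_rot [0.1, -0.3, -0.1] offset [-7.2, -0.9, 20.6]
[ 0.02  0.47 -0.15  1.87  0.04  1.12 -1.7 ]
x-0.09 n169 y -0.0165..0.0189 z 0.0453 xmin -0.0821
x-0.07 n3128 y -0.0168..0.0185 z 0.0459 xmin -0.0797
x-0.05 n3465 y -0.0170..0.0182 z 0.0454 xmin -0.0598
x-0.03 n3549 y -0.0172..0.0179 z 0.0451 xmin -0.0399
x-0.01 n3677 y -0.0168..0.0206 z 0.0450 xmin -0.0199
x0.01 n4948 y -0.0286..0.0298 z 0.0451 xmin 0.0002
x0.03 n3243 y -0.0179..0.0190 z 0.0449 xmin 0.0202
x0.05 n1212 y -0.0167..0.0209 z 0.0447 xmin 0.0401
stop 224 [[-0.097, -0.0199, 0.014], [-0.0948, 0.0211, 0.0161]]
```

```bash
python3 -m crank '[{"delta_rot":[0,0,0],"offset":[-3,-0.5,9],"fingers":0.5},{"delta_rot":[0,0,0],"offset":[-5,-0.5,16],"fingers":0.5},{"delta_rot":[0,0,0],"offset":[-5.5,-0.5,18],"fingers":0.5},{"delta_rot":[0,0,0],"offset":[-5.5,-0.5,18],"fingers":0.5}]'
python3 -m crank '[{"delta_rot":[0,0,0],"offset":[-0.3,0,1],"fingers":0.5},{"delta_rot":[0,0,0],"offset":[-0.3,0,1],"fingers":0.5}]'
python3 place.py -.081 .0
```

```text
clock: 20.78
tcp_pos: [0.4704, 0.0117, 0.0708]
ee_rot: [0.988, 0.01, -0.155, 0.003]
wrist_force: [0.2, -0.0, -0.8]
opening: 0.0371
finger_force: 51.4
clock: 21.02
tcp_pos: [0.4701, 0.0117, 0.0702]
ee_rot: [0.988, 0.01, -0.155, 0.003]
wrist_force: [0.5, 0.6, -0.2]
opening: 0.0369
finger_force: 51.4
0.0 [0.4698 0.0119 0.0699]
delta_rot [0.1, -0.2, -0.1] offset [-0.2, -0.2, 0.3]
[ 0.01  0.48 -0.15  1.91  0.04  1.07 -1.7 ]
```

```bash
python3 -m crank '[{"delta_rot":[0,0,0],"offset":[-0.3,0,1],"fingers":0.5},{"delta_rot":[0,0,0],"offset":[-0.3,0,1],"fingers":0.5}]'
python3 -m crank '[{"delta_rot":[0,0,0],"offset":[-0.2,0,0.7],"fingers":0.5},{"delta_rot":[0,0,0],"offset":[-0.2,0,0.7],"fingers":0.5}]'; python3 chk.py
```

```text
clock: 21.28
tcp_pos: [0.47, 0.0117, 0.0697]
ee_rot: [0.988, 0.01, -0.154, 0.003]
wrist_force: [0.8, -0.3, 3.6]
opening: 0.0374
finger_force: 51.9
clock: 21.52
tcp_pos: [0.4701, 0.0117, 0.0697]
ee_rot: [0.988, 0.01, -0.154, 0.003]
wrist_force: [1.5, -0.6, 7.1]
opening: 0.0371
finger_force: 52.5
x-0.09 n146 y -0.0176..0.0220 z 0.0231 xmin -0.0966
x-0.07 n3096 y -0.0175..0.0179 z 0.0237 xmin -0.0797
x-0.05 n3467 y -0.0176..0.0176 z 0.0232 xmin -0.0598
x-0.03 n3563 y -0.0175..0.0173 z 0.0231 xmin -0.0397
x-0.01 n3596 y -0.0171..0.0199 z 0.0230 xmin -0.0196
x0.01 n8345 y -0.0402..0.0396 z 0.0283 xmin 0.0004
x0.03 n5551 y -0.0453..0.0448 z 0.0239 xmin 0.0202
x0.05 n1259 y -0.0174..0.0202 z 0.0230 xmin 0.0401
stop 1815 [[-0.0965, -0.0202, 0.0137], [-0.0816, 0.0211, 0.0224]]
```

Contact force 7 N, the case flush on the rail and about 4 mm from the stop at most. Ease off and open gently.

```bash
python3 -m crank '[{"delta_rot":[0,0,0],"offset":[0.3,0,-1],"fingers":0.5},{"delta_rot":[0,0,0],"offset":[0.3,0,-1],"fingers":0.5},{"delta_rot":[0,0,0],"offset":[0.3,0,-1],"fingers":0.1},{"delta_rot":[0,0,0],"offset":[0.3,0,-1],"fingers":0.0},{"delta_rot":[0,0,0],"offset":[0.3,0,-1],"fingers":-0.1},{"delta_rot":[0,0,0],"offset":[0.3,0,-1],"fingers":-0.25},{"delta_rot":[0,0,0],"offset":[0.3,0,-1],"fingers":-0.4},{"delta_rot":[0,0,0],"offset":[0.3,0,-1],"fingers":-0.4},{"delta_rot":[0,0,0],"offset":[0.3,0,-1],"fingers":-0.4}]'; python3 chk.py
```

```text
clock: 22.7
tcp_pos: [0.4697, 0.0117, 0.0695]
ee_rot: [0.988, 0.01, -0.155, 0.003]
wrist_force: [-0.3, 0.2, 0.1]
opening: 0.0596
finger_force: 0.0
x-0.09 n176 y -0.0180..0.0211 z 0.0230 xmin -0.0976
x-0.07 n3106 y -0.0175..0.0178 z 0.0238 xmin -0.0797
x-0.05 n3499 y -0.0176..0.0179 z 0.0232 xmin -0.0598
x-0.03 n3595 y -0.0179..0.0177 z 0.0231 xmin -0.0399
x-0.01 n3724 y -0.0178..0.0190 z 0.0231 xmin -0.0199
x0.01 n7738 y -0.0433..0.0433 z 0.0240 xmin 0.0004
x0.03 n4371 y -0.0448..0.0448 z 0.0233 xmin 0.0201
x0.05 n1250 y -0.0174..0.0201 z 0.0231 xmin 0.0401
stop 1803 [[-0.0965, -0.0201, 0.0138], [-0.0817, 0.0212, 0.0226]]
```

Stable. Retreat and check both.

```bash
python3 -m crank '[{"delta_rot":[0,0,0],"offset":[0,0,-20],"fingers":-0.4},{"delta_rot":[0,0,0],"offset":[0,0,-70],"fingers":-0.4},{"delta_rot":[0,0,0],"offset":[0,0,-130],"fingers":-0.4},{"delta_rot":[0,0,0],"offset":[0,0,-170],"fingers":-0.4},{"delta_rot":[0,0,0],"offset":[0,0,-170],"fingers":-0.4},{"delta_rot":[0,0,0],"offset":[0,0,-170],"fingers":-0.4},{"delta_rot":[0,0,0],"offset":[0,0,-170],"fingers":-0.4}]'; python3 chk.py
python3 - <<'E'
from h import *
p,_=cams.grab_frame("side");q,_=cams.grab_frame("wrist")
o=np.vstack([cv2.resize(p[90:250,210:450],(450,300)),cv2.resize(q,(450,281))])
cv2.imwrite("pics/end.png",o[:,:,::-1])
E
```

```text
clock: 23.62
tcp_pos: [0.5204, 0.0131, 0.2299]
ee_rot: [0.988, 0.01, -0.157, 0.003]
wrist_force: [0.1, -0.0, -0.2]
opening: 0.0598
finger_force: 0.0
x-0.09 n23 y -0.0175..0.0175 z 0.0227 xmin -0.0936
x-0.07 n693 y -0.0171..0.0181 z 0.0237 xmin -0.0798
x-0.05 n733 y -0.0170..0.0178 z 0.0232 xmin -0.0596
x-0.03 n759 y -0.0178..0.0177 z 0.0230 xmin -0.0399
x-0.01 n840 y -0.0178..0.0199 z 0.0230 xmin -0.0199
x0.01 n788 y -0.0179..0.0184 z 0.0230 xmin 0.0007
x0.03 n857 y -0.0188..0.0193 z 0.0230 xmin 0.0203
x0.05 n800 y -0.0179..0.0193 z 0.0230 xmin 0.0407
x0.07 n790 y -0.0181..0.0173 z 0.0231 xmin 0.0601
x0.09 n775 y -0.0181..0.0195 z 0.0230 xmin 0.0800
x0.11 n260 y -0.0173..0.0177 z 0.0229 xmin 0.1001
stop 500 [[-0.0969, -0.0198, 0.0134], [-0.0814, 0.0209, 0.0225]]
```

View pics/end.png

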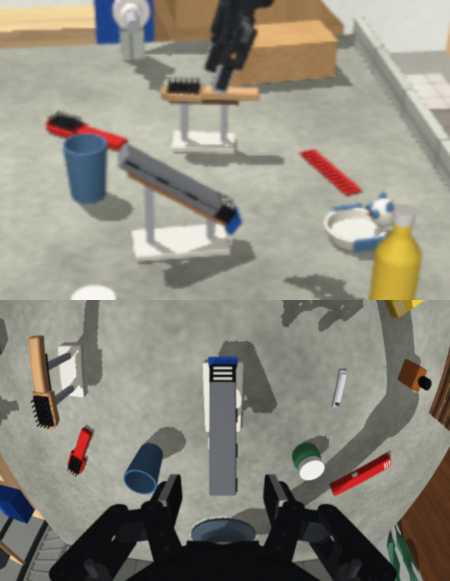

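The picture shows the brush bristles up along the beam (210,93). The case lies flat on the rail with its vent at the stop (230,215), and the bystanders are standing where they were.

```bash
python3 -c "
from bench import env
print(env.close_job())"
```

```text
the job is handed in; nothing more can be done
None
```

The job is handed in: the brush lies bristles up along the perch beam, centred within about 1 mm across, the case lies flat on the rail with its vented end within about 4 mm of the stop, and no bystander was touched; the hand-in gave no verdict.

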